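# Refit the grease filter of a kitchen extractor fan

## Task

Put the washed grease filter back into the kitchen extractor fan that lies on its back on the worktop: hook the filter's steel tongue under the fan's steel lip, push it back against the spring there, and swing the other end down inside the rim. Then turn the red latch clockwise all the way, a quarter turn, so that its wing draws that end down level with the rim. Let go, and leave everything else on the worktop where it is.

Things in the scene. Friction and masses are not known exactly. Their poses are not given: they have to be found in the camera images.
- fan: White extractor fan, fixed, lying on its back, 258 (x) x 156 (y) x 75 mm high, filter opening up. Origin: centre of its underside, z up; steel lip at its -x end, red latch at its +x end. In its frame (mm): the opening lies between side walls at y = +-64 and the rim wall at x = 84; rim top z 75. Home, the filter's origin is at x 14, y 0, z 65, at equal yaw.
- lip_edge (a point): Middle of the lip's lower free edge, on the fan at (-75, 0, 80) mm; axes as the fan's. The lip is a plate over x -129 to -75, z 80 to 85. Under it a ledge with its top at z 65 (x -110 to -50) leaves a slot 15 mm high, in which the tongue rests; it takes the tongue tilted up to about 20 degrees at first, 15 when pushed in fully.
- spring (a point): Middle of the face of a sprung brass plate at the back of the slot under the lip; at rest at (-92, 0, 72) mm on the fan, facing its +x. It yields up to 10 mm towards -x (about 2 N at first touch, 8 N at the end). Rest face to rim wall is 4 mm less than the filter's length, so the filter goes down only with the plate pushed back 4 to 10 mm.
- seal (a point): Middle of the top of a sprung rubber seal inside the fan's rim wall (x 66 to 81 mm), at rest at z 69 mm. It yields 6 mm downwards (4 N at first touch, 7 N at the end). With the latch open it keeps the filter's end up to 4 mm above the rim.
- cam (a joint): Red quarter-turn latch on the fan's +x rim, vertical axis at x = 104 mm, y = 0 of the fan. 0: open, wing to the fan's -y, along the rim; grows clockwise seen from above to the stop at 1.571, wing to the fan's -x, over the filter. Starts at 0 to 0.15, stays where left; turning takes 0.1 to 0.4 N m. A ramp under the wing's leading side presses the filter's end down.
- cam_grip (a point): On the latch's axis, 105 mm above the worktop, in the latch's upright red grip bar: 12 mm thick, 44 mm long (in the direction of the wing, centred on the axis), from 84 to 113 mm above the worktop. The wing below it is 44 mm long from the axis and its top is at most 90 mm above the worktop.
- filter: Aluminium grease filter, about 0.3 kg, lying flat, grip up. Origin: centre of the underside of its frame; z up; frame 140 (x) x 120 (y) x 10 mm. A steel tongue 90 mm wide, 4 mm thick, flush with the underside, sticks out to x = -110 mm. Upright blue grip bar in the middle: 14 mm thick (x), 64 mm long (y), from 9 to 43 mm above the underside.
- tongue_tip (a point): Middle of the tongue's end, on the filter at (-110, 0, 2) mm; axes as the filter's.
- far_edge (a point): Middle of the upper edge of the filter's end away from the tongue, on the filter at (70, 0, 10) mm; axes as the filter's. Latched: level with the rim, about 75.5 mm above the worktop.
- spice_jar: Bystander: small amber jar with black cap, 38 mm wide, 85 mm tall; origin centre of underside.
- pepper: Bystander: dark wooden pepper bottle, 40 mm wide, 100 mm tall; origin centre of underside.
- mug: Bystander: blue mug, 80 mm wide, 90 mm tall; origin centre of underside.
- bowl: Bystander: white bowl, 120 mm wide, 55 mm tall; origin centre of underside.
- dish_soap: Bystander: green bottle, 60 mm wide, 190 mm tall; origin centre of underside.
- coffee_jar: Bystander: amber jar with red cap, 80 mm wide, 130 mm tall; origin centre of underside.
- pastry_brush: Bystander: flat pastry brush with yellow handle, about 200 mm long, lying; origin centre of its underside.
There are look-alikes about, which are no part of the job. There is more than one size of the filter; the one meant has the size given above.

How it is judged (in metres and radians):
On the way, in this order (a step that is already met when the one before it is completed fails the run):
1. the tongue is hooked at least 5 mm under the lip while the other end is still raised above the rim (x of tongue_tip in the frame of fan below -0.08 m and z of tongue_tip in the frame of fan between 0.06 and 0.08 m and z of far_edge in the frame of fan above 0.086 m), for 0.1 s.
2. the other end is swung down inside the rim, the tongue still under the lip (x of tongue_tip in the frame of fan below -0.085 m and z of tongue_tip in the frame of fan below 0.08 m and z of far_edge in the frame of fan below 0.083 m and x of far_edge in the frame of fan below 0.087 m), for 0.2 s.
At the end, for the whole second after the job is handed in: The filter's tongue is at least 10 mm under the lip, its other end is inside the rim and drawn down level with it (within about 2 mm), the latch is turned to at least 1.4 rad of its 1.57, the filter is at rest and nothing is held (value of joint cam above 1.4 rad and z of far_edge in the frame of fan between 0.071 and 0.0773 m and x of far_edge in the frame of fan below 0.087 m and x of tongue_tip in the frame of fan below -0.085 m and z of tongue_tip in the frame of fan between 0.06 and 0.078 m and linear speed of filter below 0.01 m/s); the robot touches nothing.
It fails at once if a bystander is moved by more than 30 mm (distance of any of spice_jar, pepper, mug, bowl, dish_soap, coffee_jar, pastry_brush from where it was at the start of the episode above 0.03 m).
It fails at once if a bystander is tipped over (angle between any of spice_jar, pepper, mug, bowl, dish_soap, coffee_jar's own z axis and vertical above 0.5 rad).
It also fails if it takes over 64 s, if anything falls off the work surface, if the arm or the gripper's body presses on something with over 40 N, if the wrist force passes 120 N, or if a joint passes its speed limit or range.

## Robot

A 6-joint arm with a two-finger parallel gripper is mounted at the origin on the work surface. World frame = base frame: x ahead of the robot, y to its left, z up, the work surface at z = 0. Lengths are in m, angles in degrees, forces in N, time in s.
With the tool pointing down it reaches from about 0.4 to 0.825 m from the base axis. Payload 7 kg.
Tool frame: the origin (TCP) lies midway between the tips of the shut fingers; the grasp point (between the pads) lies 19 mm behind it; z points along the fingers, y is the line along which they close (so a half turn about z gives the same grasp; the last joint's range is limited). The gripper opens to 88 mm and grips with 3 to 60 N. Pads are 19 mm wide; open, the fingers measure 130 mm over their backs; the gripper's body (78 mm by 193 mm) begins 47 mm behind the grasp point.
Start: joints at [-57.978, 20.546, 0.682, 0, -70.136, -16.507], TCP at [0.181, -0.65, 0.227] pointing down, gripper open.
Joint ranges: [-176.03, 176.03], [-82.01, 121.73], [-58.28, 71.71], [-173.87, 95.51], [-174.79, -0.11], [-173.66, 173.66]. Speed limits (degrees/s): [136.94, 136.94, 172.46, 180, 180, 180].

## Interface

Orientations are given as [roll, pitch, yaw] about the fixed x, y, z axes, in that order (R = Rz(yaw) Ry(pitch) Rx(roll)).
In Python, from plant import r gives the robot as it stands.
- The arm moves only by the tool carry_out, never from a script. Its argument "deltas" is a list of rows, each a list of 3 entries, a list of its own where there are three numbers: the opening, from 0 (shut) to 1 (fully open), then the shift along the tool's x, y, z in mm, then the turn, a rotation vector about the tool's x, y, z in rad. In form: [[gripper, [tx, ty, tz], [rx, ry, rz]], ...]. A call has 1 to 12 rows; each row is the pose to reach, as a shift and turn from the pose commanded when the call began, along the tool's axes at that moment; what a row does not reach only later rows make up. A row lasts 1/10 s, in which the tool goes at most 50 mm and 8.59 degrees, less where a joint would pass 70% of its speed; a pose out of reach is approached as far as the arm can. A call with a gripper value outside its range is refused whole. The fingers move at their own pace and stop on an object; "squeeze" is the grip in N (left out, the last holds). Time passes only in rows, so rows that repeat a pose let the fingers close. It gives the time, the measured TCP pose, the force, the opening and the grip force at its end, in the units of the state.
- r.get_state(): the state, without advancing time (a new reading comes with each control period).
- r.capture(name): name is "side" or "top"; returns (picture, depth): 420x560x3 uint8, red, green, blue; 420x560 float32, m along the optical axis (not along the pixel's ray), 0 where there is no reading.
- r.get_calibration(name): a dict with "fov_y" (degrees; the focal length in pixels is half the picture's height over the tangent of half this angle, whatever the lens; pixels are square), "cx", "cy" (the principal point, pixels), "distortion" ([k1, k2, p1, p2, k3] as OpenCV has them; the pictures are not rectified), "view" (4x4, takes a point from world to camera coordinates). Camera axes: x right, y down, z forward; pixel columns grow to the right and rows downward; lengths in m; the calibration is good to about 2 mm. A picture is of the moment at which its call begins. get_calibration takes no time and is no camera call.
- r.close_job(): hands the job in; it is judged then, once.
The state is a dict: "time_s": time; "joints": joint angles; "qd": joint speeds; "joint_torque": joint torques, N m; "tcp_pos": TCP position; "eef_rot": TCP orientation; "contact_force": force on the tool from outside, world axes, zero at the start; "moment": the same for the moment, N m; "gripper_width": finger opening in m; "gripper_force": force on a finger pad.
Only numpy, scipy, OpenCV 4.12 (cv2) and the standard library are available. Lean on these libraries where they do the work, as an engineer would, in place of code of your own. Each camera call takes 0.05 s, during which the arm holds its last target. There are 200 camera calls.

## Working session

There is one attempt and no reset: what is moved stays moved. The work goes in short steps, Python scripts to look and compute and a tool call to move; the robot and the scene stay as the last step left them, time stands still between calls to the robot, and variables do not carry over. Pictures are saved under pics/ and viewed, at most 10 in all, crops included, and the job is handed in when it is done.

Besides the shell and the picture viewer there is one more tool, called after "Call:" as a command line: name --argument value ..., lists and objects as JSON in quotes. carry_out: Moves the arm, as the interface text tells. Its arguments: {"type":"object","properties":{"deltas":{"type":"array"},"squeeze":{"type":"number"}},"required":["deltas"]}

```bash
ls; mkdir -p pics; python3 - <<'E'
from plant import r
import cv2,numpy as np
for n in("side","top"):
    p,d=r.capture(n); cv2.imwrite(f"pics/{n}0.png",p[:,:,::-1]); np.savez(f"{n}0.npz",p=p,d=d)
    c=r.get_calibration(n); print(n,{k:np.round(v,4).tolist() for k,v in c.items()})
print(r.get_state())
E
```

```text
pics
side {'fov_y': 42.2151, 'cx': 281.2717, 'cy': 218.2024, 'distortion': [-0.2161, 0.0, 0.0, 0.0, 0.0], 'view': [[-0.7039, -0.7103, -0.0071, 0.3948], [-0.3631, 0.3684, -0.8558, 0.2836], [0.6105, -0.5998, -0.5172, 1.05], [0.0, 0.0, 0.0, 1.0]]}
top {'fov_y': 54.7247, 'cx': 277.1465, 'cy': 210.4145, 'distortion': [0.0253, 0.0, 0.0, 0.0, 0.0], 'view': [[0.0132, -0.9999, 0.003, -0.0033], [-0.9977, -0.0134, -0.0672, 0.5629], [0.0672, -0.0021, -0.9977, 1.4116], [0.0, 0.0, 0.0, 1.0]]}
{'time_s': 0.1, 'joints': array([-5.79775764e+01,  2.05862980e+01,  6.39564412e-01, -1.79591737e-02,
       -7.01336580e+01, -1.65068932e+01]), 'qd': array([ 0.08833662, -0.01067854,  0.12689182,  0.06177358,  0.02253987,
       -0.00897647]), 'joint_torque': array([-5.15092888e-04, -5.84161162e+01,  2.93754405e+01,  7.01551214e+00,
        1.02741370e-02, -6.48913397e-05]), 'tcp_pos': array([ 0.18042973, -0.65000185,  0.22573143]), 'eef_rot': array([ 1.79918124e+02, -6.65591474e-03, -1.64490580e+02]), 'contact_force': array([ 0.32824117, -0.07638061, -0.35183465]), 'moment': array([ 0.02094437,  0.00311732, -0.03124899]), 'gripper_force': 0.0, 'gripper_width': 0.08760545445843293}
```

View pics/top0.png

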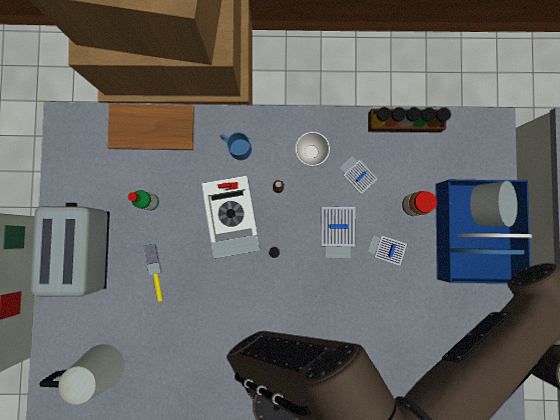

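View pics/side0.png

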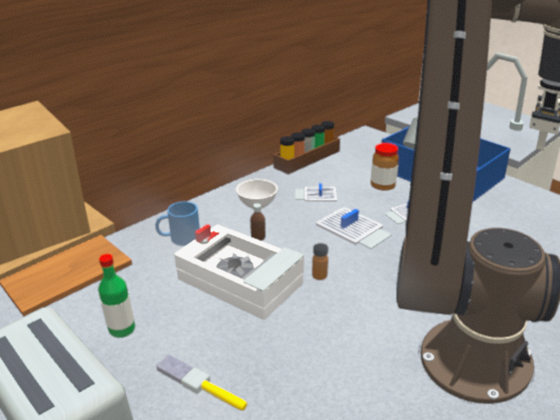

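The top view shows the fan at (231,217), with its lip end down at (235,243) and the latch at (229,185). The full-size filter is at (338,228), its tongue at (338,252). The smaller look-alikes are at (360,175) and (391,250). The side view shows the same layout, with the arm column at (445,150) beside the filter at (350,222).

```bash
cat >h.py <<'E'
from plant import r
import cv2,numpy as np
def K(c): 
    f=210/np.tan(np.radians(c["fov_y"]/2)); return np.array([[f,0,c["cx"]],[0,f,c["cy"]],[0,0,1.]])
def rays(name,uv):
    c=r.get_calibration(name); V=np.array(c["view"]); n=cv2.undistortPoints(np.float64(uv).reshape(-1,1,2),K(c),np.array(c["distortion"]))[:,0]
    d=np.c_[n,np.ones(len(n))]; return -V[:3,:3].T@V[:3,3], d@V[:3,:3]
def plane(name,uv,z):
    o,d=rays(name,uv); return o+d*((z-o[2])/d[:,2])[:,None]
def cloud(name,dep):
    v,u=np.mgrid[:420,:560]; o,d=rays(name,np.c_[u.ravel(),v.ravel()]); return (o+d*dep.reshape(-1,1)).reshape(420,560,3)
def proj(name,P):
    c=r.get_calibration(name);V=np.array(c["view"])
    return cv2.projectPoints(np.float64(P).reshape(-1,1,3),cv2.Rodrigues(V[:3,:3])[0],V[:3,3],K(c),np.array(c["distortion"]))[0][:,0]
def rect(m):
    n,l,s,_=cv2.connectedComponentsWithStats(m.astype(np.uint8)); i=1+np.argmax(s[1:,4]); c=cv2.findContours((l==i).astype(np.uint8),0,1)[0][0]
    return l==i,cv2.minAreaRect(np.argwhere(l==i)[:,::-1].astype(np.float32))
E
python3 - <<'E'
from h import *
for n in("top","side"):
    z=np.load(n+"0.npz"); p,d=z["p"],z["d"]; X=cloud(n,d); hsv=cv2.cvtColor(p,cv2.COLOR_RGB2HSV); H,S,V=cv2.split(hsv)
    x,y,zz=X[...,0],X[...,1],X[...,2]
    print(n)
    blue=(H>100)&(H<125)&(S>120)
    box=lambda a:np.indices(a.shape)
    nn,l,s,c=cv2.connectedComponentsWithStats(blue.astype(np.uint8))
    for i in range(1,nn):
        if s[i,4]>12: print("blue",s[i],c[i].round(1),X[l==i].mean(0).round(3),X[l==i][:,2].max().round(3))
    red=((H<6)|(H>174))&(S>150)
    nn,l,s,c=cv2.connectedComponentsWithStats(red.astype(np.uint8))
    for i in range(1,nn):
        if s[i,4]>12: print("red",s[i],c[i].round(1),X[l==i].mean(0).round(3),X[l==i][:,2].max().round(3))
    fan=(zz>.055)&(zz<.1)&(S<40)&(V>100)
    m,rc=rect(fan); print("fan",rc,m.sum())
    q=X[m]; h=np.histogram(q[:,2],np.arange(.05,.1,.004)); print(h[0])
t=np.load("top0.npz")["p"]; s=np.load("side0.npz")["p"]
a=cv2.resize(t[150:270,190:410],(800,436),interpolation=cv2.INTER_CUBIC); cv2.imwrite("pics/tc.png",a[:,:,::-1])
a=cv2.resize(s[170:320,160:400],(800,500),interpolation=cv2.INTER_CUBIC); cv2.imwrite("pics/sc.png",a[:,:,::-1])
E
```

```text
top
blue [221 132  30  28 481] [237.9 145.1] [0.788 0.144 0.046] 1.446
blue [356 171  11  10  36] [360.9 175.8] [ 0.689 -0.289  0.026] 0.033
blue [ 436  180   95  104 6940] [478.2 236.7] [ 0.48  -0.682  0.051] 1.446
blue [330 224  19   5  74] [339.  225.6] [ 0.512 -0.21   0.042] 0.049
blue [388 244   8  13  56] [391.4 250.2] [ 0.429 -0.396  0.025] 0.034
red [218 182  20   8  94] [228.5 185.3] [0.64  0.168 0.099] 0.12
red [414 191  23  22 368] [425.  201.4] [ 0.591 -0.475  0.132] 1.446
red [128 193  10   8  66] [132.4 196.5] [0.589 0.454 0.189] 0.195
red [  0 292  21  27 463] [  9.6 304.5] [ 0.2    1.022 -0.148] 1.446
fan ((230.35137939453125, 216.60809326171875), (76.28112030029297, 46.85371017456055), 80.53767395019531) 1919
[  0  10  44 139 127 264 440 214 395 234  52   0]
side
blue [383 127  32  54 653] [402.6 154. ] [ 0.592 -0.579  0.073] 0.789
blue [ 473  140   37   60 1293] [489.8 166.1] [ 0.349 -0.722  0.067] 0.789
blue [319 184   3  11  24] [320.  187.8] [ 0.683 -0.285  0.025] 0.03
blue [190 208   7   7  18] [193.7 211.2] [0.76  0.121 0.082] 0.092
blue [342 209  16  17 166] [349.6 217.1] [ 0.506 -0.206  0.032] 0.044
red [376 143  22  13 232] [386.1 149.2] [ 0.578 -0.46   0.13 ] 0.789
red [196 225  14   8  50] [203.3 228.8] [0.637 0.181 0.11 ] 0.113
red [210 232   8   6  29] [212.6 234.2] [0.638 0.155 0.083] 0.092
red [100 254  13  13 130] [105.9 259.8] [0.584 0.458 0.186] 0.191
fan ((238.15518188476562, 259.362060546875), (123.11600494384766, 57.379859924316406), 21.801406860351562) 3775
[  0 164 310 415 413 774 540 335 797  27   0   0]
```

View pics/tc.png

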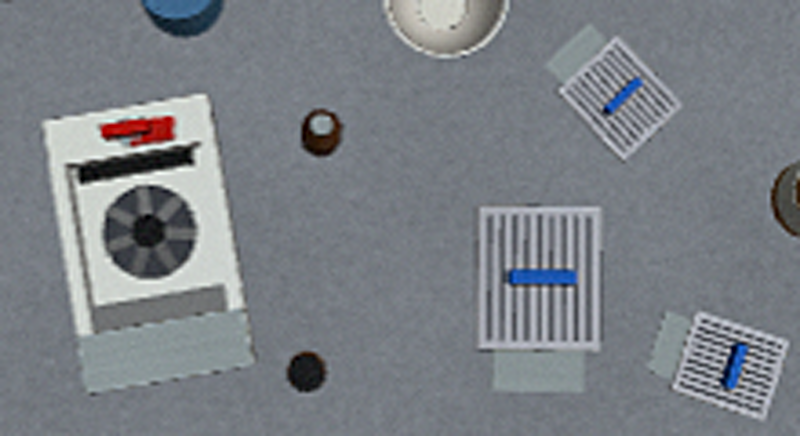

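View pics/sc.png

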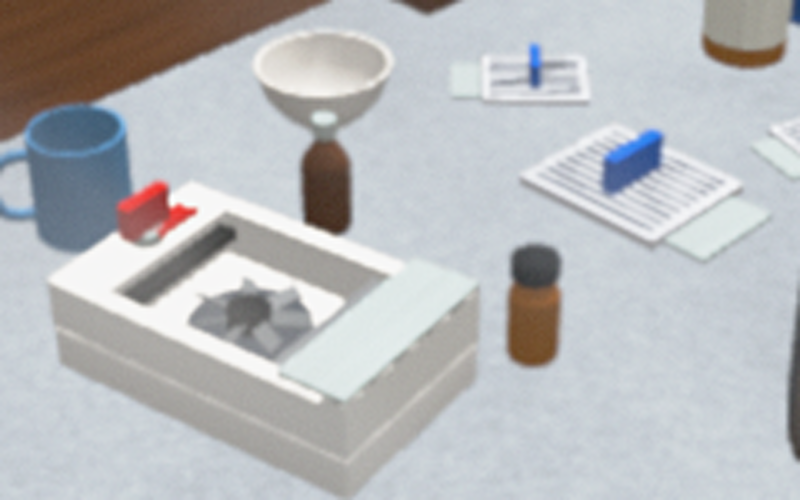

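The crops show the fan's rim corners at top-crop (43,122) and (208,94), and its lip corners at (88,393) and (255,362). The filter frame spans (479,207) to (600,350) with its tongue pointing towards the robot. I'll refine these corners and fit poses across both views.

```bash
cat >fit.py <<'E'
from h import *
from scipy.optimize import least_squares
im={n:cv2.cvtColor(np.load(n+"0.npz")["p"],cv2.COLOR_RGB2GRAY) for n in("top","side")}
def up(n,L):
    s,o=((800/220),(190,150)) if n=="top" else ((800/240),(160,170))
    p=((np.float32(L)+.5)/s-.5+o).astype(np.float32)
    q=cv2.cornerSubPix(im[n],p.reshape(-1,1,2).copy(),(2,2),(-1,-1),(3,30,.01))[:,0]
    return np.where(np.linalg.norm(q-p,axis=1)[:,None]<1.2,q,p)
def fit(obs,x0):
    P=[(n,up(n,[a for a,b in L]),np.array([b for a,b in L])/1000.) for n,L in obs]
    def tr(v,B): c,s=np.cos(v[2]),np.sin(v[2]); return np.c_[v[0]+c*B[:,0]-s*B[:,1],v[1]+s*B[:,0]+c*B[:,1],B[:,2]]
    for sel in (P[:1],P[1:],P):
        f=lambda v:np.concatenate([(proj(n,tr(v,B))-q).ravel() for n,q,B in sel])
        s=least_squares(f,x0,loss="soft_l1",x_scale=[.1,.1,.3]); print(s.x[:2].round(4),np.degrees(s.x[2]).round(2),"rms",np.sqrt((s.fun**2).mean()).round(2)); 
    print(f(s.x).reshape(-1,2).round(1).tolist())
print("fan");fit([("top",[((43,122),(129,78,75)),((208,94),(129,-78,75)),((88,393),(-129,78,85)),((255,362),(-129,-78,85)),((80,338),(-75,78,85)),((248,308),(-75,-78,85))]),
("side",[((50,280),(129,78,75)),((190,182),(129,-78,75)),((343,402),(-129,78,85)),((480,290),(-129,-78,85)),((283,372),(-75,78,85)),((412,262),(-75,-78,85))])],[.53,.17,.17])
print("filter");fit([("top",[((479,207),(70,60,10)),((601,207),(70,-60,10)),((600,350),(-70,-60,10)),((476,350),(-70,60,10)),((493,392),(-110,45,4)),((585,392),(-110,-45,4))]),
("side",[((522,178),(70,60,10)),((617,124),(70,-60,10)),((743,187),(-70,-60,10)),((655,243),(-70,60,10)),((770,215),(-110,-45,4)),((702,258),(-110,45,4))])],[.51,-.21,0])
E
python3 fit.py; python3 - <<'E'
from h import *
print(plane("top",[[339,225.6]],.043), plane("side",[[352,211.5]],.043), plane("top",[[339-0,225.]],.043))
E
```

```text
fan
[0.538  0.1613] 11.52 rms 0.59
[0.5331 0.1662] 10.47 rms 1.09
[0.5362 0.1631] 11.05 rms 1.2
[[-0.5, 0.5], [0.5, -0.1], [-1.0, 1.3], [-0.2, 1.7], [-1.1, 0.1], [-1.3, -0.1], [-1.2, -1.2], [-0.1, 0.1], [1.2, -0.9], [0.4, -3.3], [-1.6, -0.9], [1.0, -2.3]]
filter
[ 0.5111 -0.2115] -0.19 rms 0.43
[ 0.5072 -0.208 ] -0.66 rms 0.52
[ 0.5097 -0.2106] -0.39 rms 0.66
[[-0.5, -0.4], [0.2, 0.5], [0.1, 0.4], [-1.1, 0.6], [-0.6, 0.9], [0.0, 0.3], [-0.4, -1.1], [-1.1, -0.9], [0.7, -1.1], [0.2, -0.8], [0.6, -0.6], [-0.5, -0.2]]
[[ 0.51157464 -0.21017408  0.043     ]] [[ 0.50827168 -0.21817912  0.043     ]] [[ 0.5136483  -0.21016842  0.043     ]]
```

```bash
cat >go.py <<'E'
# usage: go.py x y z roll pitch yaw : delta from commanded pose; go.py add tx ty tz rx ry rz : book a commanded delta
import sys,json,numpy as np
from scipy.spatial.transform import Rotation as R
try: c=json.load(open("cmd.json"))
except Exception: c=[[.181,-.65,.227],R.from_euler("xyz",[180,0,-164.485],degrees=True).as_matrix().tolist()]
p,M=np.array(c[0]),np.array(c[1])
def book(t,w):
    global p,M
    p=p+M@(np.array(t)/1000); M=M@R.from_rotvec(w).as_matrix(); json.dump([p.tolist(),M.tolist()],open("cmd.json","w"))
def delta(pos,rpy):
    t=M.T@(np.array(pos)-p)*1000; w=R.from_matrix(M.T@R.from_euler("xyz",rpy,degrees=True).as_matrix()).as_rotvec(); return t.round(1).tolist(),w.round(4).tolist()
if __name__=="__main__":
    a=sys.argv[1:]
    while a:
        if a[0]=="add": v=list(map(float,a[1:7])); book(v[:3],v[3:]); print("cmd",p.round(4),R.from_matrix(M).as_euler("xyz",degrees=True).round(2)); a=a[7:]
        else: v=list(map(float,a[:6])); print(delta(v[:3],v[3:])); a=a[6:]
E
python3 go.py .5095 -.210 .12 180 0 -90.4
```

```text
([-434.2, 336.1, 107.0], [0.0, 0.0, -1.293])
```

Call:
carry_out --deltas '[[1, [-434, 336, 0], [0, 0, -1.293]], [1, [-434, 336, 0], [0, 0, -1.293]], [1, [-434, 336, 0], [0, 0, -1.293]], [1, [-434, 336, 0], [0, 0, -1.293]], [1, [-434, 336, 0], [0, 0, -1.293]], [1, [-434, 336, 0], [0, 0, -1.293]], [1, [-434, 336, 0], [0, 0, -1.293]], [1, [-434, 336, 0], [0, 0, -1.293]], [1, [-434, 336, 0], [0, 0, -1.293]], [1, [-434, 336, 0], [0, 0, -1.293]], [1, [-434, 336, 0], [0, 0, -1.293]], [1, [-434, 336, 0], [0, 0, -1.293]]]' --squeeze 50

```text
time_s: 1.3
tcp_pos: [0.5116, -0.2066, 0.2261]
eef_rot: [-180.0, 0.0, -90.1]
contact_force: [-0.5, -0.1, -0.7]
gripper_width: 0.0878
gripper_force: 0.0
```

Call:
carry_out --deltas '[[1, [0, 0, 0], [0, 0, 0]], [1, [0, 0, 0], [0, 0, 0]], [1, [0, 0, 0], [0, 0, 0]]]'

```text
time_s: 1.6
tcp_pos: [0.5081, -0.2115, 0.2265]
eef_rot: [180.0, 0.0, -90.5]
contact_force: [-0.0, -0.6, 0.1]
gripper_width: 0.0879
gripper_force: 0.0
```

```bash
python3 go.py add -434 336 0 0 0 -1.293 .5095 -.210 .015 180 0 -90.4
```

```text
cmd [ 0.5093 -0.2102  0.227 ] [-180.     0.   -90.4]
([-0.2, -0.2, 212.0], [-0.0, 0.0, -0.0])
```

Call:
carry_out --deltas '[[1, [0, 0, 50], [0, 0, 0]], [1, [0, 0, 100], [0, 0, 0]], [1, [0, 0, 150], [0, 0, 0]], [1, [0, 0, 180], [0, 0, 0]], [1, [0, 0, 195], [0, 0, 0]], [1, [0, 0, 205], [0, 0, 0]], [1, [0, 0, 211], [0, 0, 0]], [1, [0, 0, 211], [0, 0, 0]], [1, [0, 0, 211], [0, 0, 0]]]'

```text
time_s: 2.5
tcp_pos: [0.5094, -0.2108, 0.0165]
eef_rot: [-179.9, -0.0, -90.4]
contact_force: [-0.0, 0.3, -1.0]
gripper_width: 0.0878
gripper_force: 0.0
```

Call:
carry_out --deltas '[[0, [0, 0, 0], [0, 0, 0]], [0, [0, 0, 0], [0, 0, 0]], [0, [0, 0, 0], [0, 0, 0]], [0, [0, 0, 0], [0, 0, 0]], [0, [0, 0, 0], [0, 0, 0]], [0, [0, 0, 0], [0, 0, 0]], [0, [0, 0, 0], [0, 0, 0]], [0, [0, 0, 0], [0, 0, 0]], [0, [0, 0, 0], [0, 0, 0]], [0, [0, 0, 0], [0, 0, 0]]]'

```text
time_s: 3.5
tcp_pos: [0.5091, -0.2105, 0.0156]
eef_rot: [-180.0, -0.0, -90.4]
contact_force: [0.2, -0.3, 2.6]
gripper_width: 0.0132
gripper_force: 50.1
```

```bash
python3 go.py add 0 0 211 0 0 0 .5093 -.2102 .2 180 0 -90.4 .569 .17 .2 180 0 -78.7
```

```text
cmd [ 0.5093 -0.2102  0.016 ] [-180.     0.   -90.4]
([0.0, 0.0, -184.0], [-0.0, 0.0, -0.0])
([-380.6, -57.0, -184.0], [-0.0, 0.0, -0.2042])
```

Call:
carry_out --deltas '[[0, [0, 0, -10], [0, 0, 0]], [0, [0, 0, -30], [0, 0, 0]], [0, [0, 0, -60], [0, 0, 0]], [0, [0, 0, -100], [0, 0, 0]], [0, [0, 0, -145], [0, 0, 0]], [0, [0, 0, -184], [0, 0, 0]], [0, [0, 0, -184], [0, 0, 0]]]'

```text
time_s: 4.2
tcp_pos: [0.5116, -0.2113, 0.2063]
eef_rot: [-179.4, -0.1, -90.4]
contact_force: [0.4, 0.8, -3.4]
gripper_width: 0.0134
gripper_force: 50.0
```

Call:
carry_out --deltas '[[0, [-25, -4, 0], [0, 0, -0.02]], [0, [-65, -10, 0], [0, 0, -0.04]], [0, [-110, -17, 0], [0, 0, -0.06]], [0, [-155, -24, 0], [0, 0, -0.08]], [0, [-200, -31, 0], [0, 0, -0.1]], [0, [-245, -37, 0], [0, 0, -0.13]], [0, [-290, -44, 0], [0, 0, -0.16]], [0, [-330, -50, 0], [0, 0, -0.18]], [0, [-360, -54, 0], [0, 0, -0.2]], [0, [-381, -57, 0], [0, 0, -0.204]], [0, [-381, -57, 0], [0, 0, -0.204]], [0, [-381, -57, 0], [0, 0, -0.204]]]'

```text
time_s: 5.4
tcp_pos: [0.568, 0.1699, 0.199]
eef_rot: [179.9, -0.0, -78.7]
contact_force: [0.0, -0.3, -2.4]
gripper_width: 0.0136
gripper_force: 50.0
```

```bash
python3 go.py add 0 0 -184 0 0 0 add -381 -57 0 0 0 -.204; python3 - <<'E'
from h import *
P=[]
for n in("top","side"):
    p,d=r.capture(n); np.savez(n+"1.npz",p=p,d=d); P.append(p)
s=cv2.resize(P[1][110:320,130:380],(800,600)[:1]+(672,),interpolation=cv2.INTER_CUBIC)
t=cv2.resize(P[0][140:275,180:290],(400,491),interpolation=cv2.INTER_CUBIC)
s=cv2.resize(P[1][150:310,165:295],(399,491),interpolation=cv2.INTER_CUBIC)
cv2.imwrite("pics/b1.png",np.hstack([t,s])[:,:,::-1]); print(r.get_state()["tcp_pos"],r.get_state()["eef_rot"])
E
```

```text
cmd [ 0.5093 -0.2102  0.2   ] [-180.     0.   -90.4]
cmd [0.569  0.1704 0.2   ] [180.     0.   -78.71]
[0.56813125 0.16911936 0.19938786] [ 1.79956752e+02 -1.15831461e-02 -7.87696205e+01]
```

View pics/b1.png

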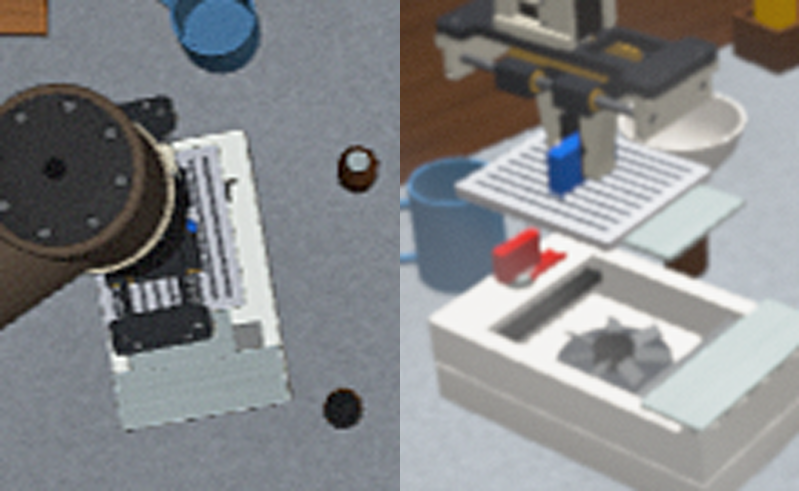

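The left half shows the filter hovering over the fan, with visible frame corners at (215,147) and (240,303). The right half shows the whole frame, corners (456,187) to (708,173), still gripped level. I'll calibrate each camera against the known tool pose.

```bash
cat >f2.py <<'E'
from h import *
from scipy.optimize import least_squares
T=.0155
def cor(n,L,s,o,img,w=2):
    p=((np.float32(L)+.5)/s-.5+o).astype(np.float32)
    q=cv2.cornerSubPix(img,p.reshape(-1,1,2).copy(),(w,w),(-1,-1),(3,30,.01))[:,0]
    ok=np.linalg.norm(q-p,axis=1)<1.0
    return np.where(ok[:,None],q,p)
def tr(v,B): c,s=np.cos(v[2]),np.sin(v[2]); return np.c_[v[0]+c*B[:,0]-s*B[:,1],v[1]+s*B[:,0]+c*B[:,1],B[:,2]]
def fit(n,q,B,x0,yaw=None):
    g=lambda v:(v[0],v[1],yaw) if yaw is not None else v
    s=least_squares(lambda v:(proj(n,tr(g(v),B))-q).ravel(),x0 if yaw is None else x0[:2],loss="soft_l1")
    v=g(s.x);print(n,np.round(v[:2],4),np.degrees(v[2]).round(2),(proj(n,tr(v,B))-q).round(1).tolist()); return v
G=lambda n,k:cv2.cvtColor(np.load(n+k+".npz")["p"],cv2.COLOR_RGB2GRAY)
z0=1000*(.1994-T)
B=lambda L:np.array(L)/1000.
print("filter held; tcp",.5683,.1697)
q=cor("top",[(215,147),(240,303)],3.636,(180,140),G("top","1"))
fit("top",q,B([(70,-60,z0+10),(-70,-60,z0+10)]),[.57,.17,.2],np.radians(11.27))
q=cor("side",[(456,187),(708,173),(610,243),(745,203)],3.069,(165,150),G("side","1"))
fit("side",q,B([(70,60,z0+10),(-70,-60,z0+10),(-70,60,z0+10),(-110,-45,z0+4)]),[.57,.17,.2],np.radians(11.27))
print("fan")
q=cor("top",[(43,122),(208,94),(88,393),(255,362),(80,338),(248,308)],3.636,(190,150),G("top","0"))
F=B([(129,78,75),(129,-78,75),(-129,78,85),(-129,-78,85),(-75,78,85),(-75,-78,85)])
fit("top",q,F,[.53,.17,.17])
q=cor("side",[(50,280),(190,182),(343,402),(480,290),(283,372),(412,262)],3.3333,(160,170),G("side","0"))
fit("side",q,F,[.53,.17,.17])
E
python3 f2.py
```

```text
filter held; tcp 0.5683 0.1697
top [0.5658 0.1721] 11.27 [[-0.6, -0.7], [0.6, 0.7]]
side [ 0.36   -0.0259] 11.27 [[-0.9, 0.1], [-1.3, -0.8], [7.1, 0.7], [0.4, -0.2]]
fan
top [0.5378 0.1606] 11.18 [[0.2, 0.1], [0.0, -0.7], [-0.1, 0.8], [0.6, 1.1], [-0.2, -0.4], [-0.5, -0.6]]
side [0.5331 0.1662] 10.47 [[-1.4, -0.5], [0.3, 0.9], [0.4, 0.6], [0.4, -1.8], [-2.3, 0.5], [1.1, -1.0]]
```

```bash
sed -i 's/\[(456,187),(708,173),(610,243),(745,203)\]/[(56,187),(308,173),(210,243),(345,203)]/' f2.py; python3 f2.py|sed -n 2,3p
```

```text
top [0.5658 0.1721] 11.27 [[-0.6, -0.7], [0.6, 0.7]]
side [0.5616 0.1728] 11.27 [[-0.6, 0.0], [1.2, -0.8], [-0.7, 0.7], [0.4, -0.2]]
```

```bash
cat >pose.py <<'E'
# pose.py tipx tipz tilt [y] ... : deltas for tip-bottom pose in fan frame (mm, deg)
import sys,json,numpy as np,go
from scipy.spatial.transform import Rotation as R
fx,fy,yaw=json.load(open("fan.json")); T=15.5
def pose(tx,tz,th,y=0):
    Rf=R.from_euler("z",yaw,degrees=True); Q=Rf*R.from_euler("y",-th,degrees=True)
    tip=np.array([fx,fy,0])+Rf.apply([tx,y,tz])/1000
    tcp=tip+Q.apply([110,0,T])/1000
    return tcp,(Q*R.from_euler("z",-90,degrees=True)*R.from_euler("x",180,degrees=True))
if __name__=="__main__":
    a=list(map(float,sys.argv[1:]))
    for i in range(0,len(a),4):
        p,q=pose(*a[i:i+4]); t=go.M.T@(p-go.p)*1000; w=R.from_matrix(go.M.T@q.as_matrix()).as_rotvec(); print(p.round(4),t.round(1).tolist(),w.round(4).tolist())
E
echo '[0.538,0.162,11.3]'>fan.json; python3 pose.py -60 115 18 0 -62 70 18 0
```

```text
[0.5771 0.1698 0.1637] [2.2, -7.8, 36.3] [0.3142, -0.0, -0.0002]
[0.5751 0.1694 0.1187] [2.2, -5.8, 81.3] [0.3142, -0.0, -0.0002]
```

Call:
carry_out --deltas '[[0, [0, -2, 10], [0.1, 0, 0]], [0, [1, -4, 20], [0.2, 0, 0]], [0, [2, -8, 36], [0.314, 0, 0]], [0, [2, -8, 36], [0.314, 0, 0]], [0, [2, -7, 45], [0.314, 0, 0]], [0, [2, -7, 55], [0.314, 0, 0]], [0, [2, -6, 65], [0.314, 0, 0]], [0, [2, -6, 73], [0.314, 0, 0]], [0, [2, -6, 81], [0.314, 0, 0]], [0, [2, -6, 81], [0.314, 0, 0]], [0, [2, -6, 81], [0.314, 0, 0]]]'

```text
time_s: 6.6
tcp_pos: [0.5749, 0.1693, 0.1183]
eef_rot: [-162.0, -0.0, -78.7]
contact_force: [0.3, 0.1, -2.8]
gripper_width: 0.0133
gripper_force: 50.0
```

```bash
python3 go.py add 2 -6 81 .314 0 0; python3 - <<'E'
from h import *
P=[]
for n in("top","side"):
    p,d=r.capture(n); np.savez(n+"2.npz",p=p,d=d); P.append(p)
t=cv2.resize(P[0][160:270,190:270],(400,550),interpolation=cv2.INTER_CUBIC)
s=cv2.resize(P[1][190:310,170:310],(400,343),interpolation=cv2.INTER_CUBIC); s=np.vstack([s,np.zeros((207,400,3),np.uint8)])
cv2.imwrite("pics/b2.png",np.hstack([t,s])[:,:,::-1])
E
```

```text
cmd [0.5753 0.1697 0.119 ] [-162.01    0.    -78.71]
```

View pics/b2.png

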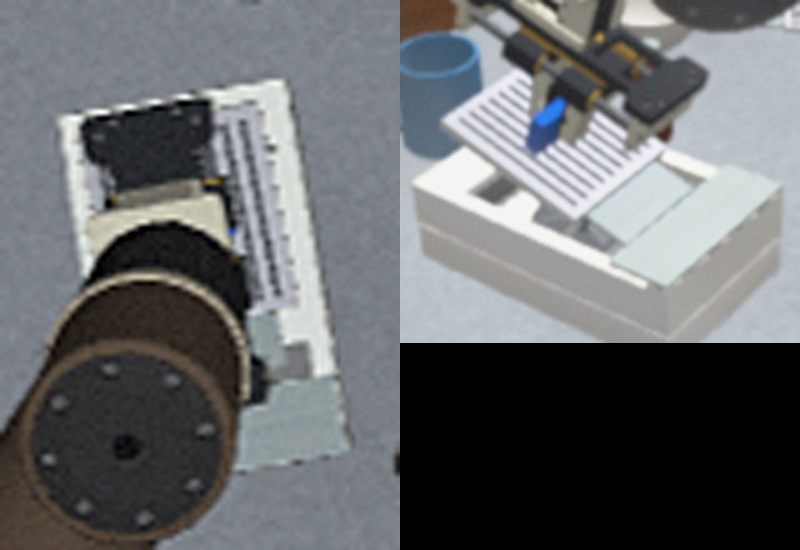

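The right half shows the tilted filter with its tongue tip edge from about (632,243) to (692,182), just short of the lip's front edge from (612,262) to (727,166). In the top half the filter's -y frame corner is at (297,304). The fan's -y side runs from (287,82) to (350,450).

```bash
python3 - <<'E'
from h import *
ang=np.radians(11.3); Rf=np.array([[np.cos(ang),np.sin(ang)],[-np.sin(ang),np.cos(ang)]])
def P(n,xy,s,o,z): 
    uv=(np.array(xy)+.5)/s-.5+np.array(o); return 1000*Rf@(plane(n,[uv],z)[0][:2]-[.538,.162])
T=lambda xy,z:P("top",xy,5,(190,160),z); S=lambda xy,z:P("side",(xy[0]-400,xy[1]),400/140,(170,190),z)
for nm,v in [("T fan +x-y",T((287,82),.075)),("T fan +x+y",T((58,116),.075)),("T fan -x-y (lip)",T((350,450),.085)),("T lip front -y",T((338,376),.085)),("T filt -x-y",T((297,304),.092)),
 ("T filt +x-y",T((262,105),.135)),
 ("S tip +y",S((632,243),.074)),("S tip -y",S((692,182),.074)),("S lip +y",S((612,262),.085)),("S lip -y",S((727,166),.085)),("S lip back +y",S((665,286),.085)),("S lip back -y",S((781,184),.085)),("S rim +x+y",S((414,184),.075)),
 ("S filt -x+y",S((574,216),.092)),("S filt -x-y",S((662,152),.092))]: print(nm,v.round(1))
E
```

```text
T fan +x-y [124.1 -79.3]
T fan +x+y [129.4  77.7]
T fan -x-y (lip) [-129.  -77.]
T lip front -y [-79.  -77.9]
T filt -x-y [-26.9 -60. ]
T filt +x-y [102.4 -63.2]
S tip +y [-69.3  43.1]
S tip -y [-61.  -48.9]
S lip +y [-79.9  81.4]
S lip -y [-80.9 -69.9]
S lip back +y [-128.9   82.7]
S lip back -y [-130.5  -72.3]
S rim +x+y [123.9  79.5]
S filt -x+y [-27.   59.1]
S filt -x-y [-31.7 -49.2]
```

```bash
python3 pose.py -72 69 18 0 -80 69 17 0 -86 68 14 0 -90 67 12 0
```

```text
[0.5653 0.1675 0.1177] [0.2, 10.1, -1.9] [0.0002, -0.0001, -0.0002]
[0.5583 0.166  0.116 ] [0.2, 17.5, -2.5] [-0.0173, -0.0001, -0.0002]
[0.5547 0.1653 0.1097] [0.2, 22.9, 2.4] [-0.0697, -0.0001, -0.0002]
[0.5521 0.1648 0.105 ] [0.2, 26.8, 6.0] [-0.1046, -0.0001, -0.0002]
```

Call:
carry_out --deltas '[[0, [0, 5, -1], [0, 0, 0]], [0, [0, 10, -2], [0, 0, 0]], [0, [0, 14, -2.2], [-0.009, 0, 0]], [0, [0, 17.5, -2.5], [-0.0173, 0, 0]], [0, [0, 17.5, -2.5], [-0.0173, 0, 0]], [0, [0, 17.5, -2.5], [-0.0173, 0, 0]]]'

```text
time_s: 7.3
tcp_pos: [0.5579, 0.1661, 0.1158]
eef_rot: [-163.0, 0.0, -78.7]
contact_force: [0.1, -0.5, -2.2]
gripper_width: 0.0134
gripper_force: 50.0
```

Call:
carry_out --deltas '[[0, [0, 3, 2.5], [-0.026, 0, 0]], [0, [0, 5.5, 5], [-0.052, 0, 0]], [0, [0, 5.5, 5], [-0.052, 0, 0]], [0, [0, 5.5, 5], [-0.052, 0, 0]]]'

```text
time_s: 7.7
tcp_pos: [0.5543, 0.1652, 0.1091]
eef_rot: [-165.9, -0.0, -78.7]
contact_force: [0.9, -0.7, -3.2]
gripper_width: 0.0137
gripper_force: 50.0
```

```bash
python3 go.py add 0 17.5 -2.5 -.0173 0 0; python3 pose.py -86 68 14 0;  python3 go.py add 0 5.5 5 -.052 0 0; python3 pose.py -86 68 14 0 -90 67 12 0 -95 66 11 0 -99 66 10 0
```

```text
cmd [0.5582 0.1662 0.116 ] [-163.      0.    -78.71]
[0.5547 0.1653 0.1097] [0.2, 5.3, 5.0] [-0.0524, -0.0001, -0.0002]
cmd [0.5544 0.1655 0.1096] [-165.98    0.    -78.71]
[0.5547 0.1653 0.1097] [0.2, -0.2, -0.0] [-0.0004, -0.0001, -0.0002]
[0.5521 0.1648 0.105 ] [0.2, 3.5, 3.8] [-0.0353, -0.0001, -0.0002]
[0.5478 0.164  0.1022] [0.2, 8.4, 5.5] [-0.0527, -0.0, -0.0002]
[0.5445 0.1633 0.1004] [0.2, 12.1, 6.5] [-0.0702, -0.0, -0.0002]
```

Call:
carry_out --deltas '[[0, [0, 2, 2], [-0.018, 0, 0]], [0, [0, 3.5, 3.8], [-0.0353, 0, 0]], [0, [0, 3.5, 3.8], [-0.0353, 0, 0]], [0, [0, 3.5, 3.8], [-0.0353, 0, 0]]]'

```text
time_s: 8.1
tcp_pos: [0.552, 0.1649, 0.1048]
eef_rot: [-168.0, 0.0, -78.7]
contact_force: [2.0, 0.7, -1.7]
gripper_width: 0.0137
gripper_force: 50.0
```

Call:
carry_out --deltas '[[0, [0, 2.5, 1], [-0.009, 0, 0]], [0, [0, 5, 1.7], [-0.0174, 0, 0]], [0, [0, 5, 1.7], [-0.0174, 0, 0]], [0, [0, 5, 1.7], [-0.0174, 0, 0]]]'

```text
time_s: 8.5
tcp_pos: [0.5478, 0.1642, 0.1024]
eef_rot: [-168.9, 0.0, -78.7]
contact_force: [4.3, 0.0, -0.7]
gripper_width: 0.0137
gripper_force: 50.0
```

```bash
python3 go.py add 0 3.5 3.8 -.0353 0 0 add 0 5 1.7 -.0174 0 0; python3 pose.py -97 66 10 0 -99 66 10 0 -101 66 10 0
```

```text
cmd [0.552 0.165 0.105] [-168.      0.    -78.71]
cmd [0.5476 0.1641 0.1023] [-169.      0.    -78.71]
[0.5465 0.1637 0.1004] [0.2, 1.5, 1.7] [-0.0175, -0.0, -0.0002]
[0.5445 0.1633 0.1004] [0.2, 3.5, 1.3] [-0.0175, -0.0, -0.0002]
[0.5425 0.1629 0.1004] [0.2, 5.4, 1.0] [-0.0175, -0.0, -0.0002]
```

Call:
carry_out --deltas '[[0, [0, 2, 1], [-0.009, 0, 0]], [0, [0, 3.5, 1.3], [-0.0175, 0, 0]], [0, [0, 3.5, 1.3], [-0.0175, 0, 0]], [0, [0, 3.5, 1.3], [-0.0175, 0, 0]]]'

```text
time_s: 8.9
tcp_pos: [0.5448, 0.1637, 0.1004]
eef_rot: [-169.9, 0.0, -78.7]
contact_force: [6.1, 0.7, -1.9]
gripper_width: 0.0138
gripper_force: 50.0
```

```bash
python3 go.py add 0 3.5 1.3 -.0175 0 0; python3 pose.py -99 66 8 0 -99 66 6 0 -99 66 4 0 -99 66 2 0 -99 66 1 0
```

```text
cmd [0.5444 0.1635 0.1004] [-170.      0.    -78.71]
[0.5456 0.1635 0.0967] [0.2, -0.5, 3.9] [-0.0349, -0.0, -0.0002]
[0.5466 0.1637 0.0929] [0.2, -0.8, 7.8] [-0.0698, -0.0, -0.0002]
[0.5475 0.1639 0.0891] [0.2, -1.0, 11.6] [-0.1047, -0.0, -0.0002]
[0.5482 0.164  0.0853] [0.2, -1.1, 15.5] [-0.1396, -0.0, -0.0002]
[0.5485 0.1641 0.0834] [0.2, -1.1, 17.4] [-0.157, -0.0, -0.0002]
```

Call:
carry_out --deltas '[[0, [0, -0.3, 2], [-0.018, 0, 0]], [0, [0, -0.5, 4], [-0.035, 0, 0]], [0, [0, -0.7, 6], [-0.052, 0, 0]], [0, [0, -0.8, 8], [-0.07, 0, 0]], [0, [0, -1, 10], [-0.088, 0, 0]], [0, [0, -1, 11.6], [-0.105, 0, 0]], [0, [0, -1, 11.6], [-0.105, 0, 0]], [0, [0, -1, 11.6], [-0.105, 0, 0]]]'

```text
time_s: 9.7
tcp_pos: [0.548, 0.1642, 0.089]
eef_rot: [-175.9, 0.0, -78.7]
contact_force: [6.0, 0.8, -0.7]
gripper_width: 0.0137
gripper_force: 50.0
```

Call:
carry_out --deltas '[[0, [0, 0, 1], [-0.009, 0, 0]], [0, [0, 0, 2], [-0.018, 0, 0]], [0, [0, 0, 2], [-0.018, 0, 0]], [0, [0, 0, 2], [-0.018, 0, 0]]]'

```text
time_s: 10.1
tcp_pos: [0.5481, 0.1643, 0.087]
eef_rot: [-177.0, 0.0, -78.7]
contact_force: [6.1, 0.3, -1.4]
gripper_width: 0.0137
gripper_force: 50.0
```

```bash
python3 go.py add 0 -1 11.6 -.105 0 0 add 0 0 2 -.018 0 0; python3 pose.py  -99 66 2 0 -99 66 1 0 -99 65 0.5 0
```

```text
cmd [0.5474 0.1641 0.0892] [-176.02    0.    -78.71]
cmd [0.5475 0.1641 0.0872] [-177.05    0.    -78.71]
[0.5482 0.164  0.0853] [0.2, -0.5, 1.9] [-0.0166, -0.0, -0.0002]
[0.5485 0.1641 0.0834] [0.2, -0.8, 3.8] [-0.034, -0.0, -0.0002]
[0.5487 0.1641 0.0815] [0.2, -0.8, 5.7] [-0.0428, -0.0, -0.0002]
```

Call:
carry_out --deltas '[[0, [0, -0.3, 1], [-0.009, 0, 0]], [0, [0, -0.5, 1.9], [-0.017, 0, 0]], [0, [0, -0.5, 1.9], [-0.017, 0, 0]], [0, [0, -0.5, 1.9], [-0.017, 0, 0]]]'

```text
time_s: 10.5
tcp_pos: [0.5487, 0.1644, 0.0851]
eef_rot: [-177.9, 0.0, -78.7]
contact_force: [5.7, -0.3, -2.0]
gripper_width: 0.0136
gripper_force: 50.0
```

Call:
carry_out --deltas '[[0, [0, -0.2, 1], [-0.009, 0, 0]], [0, [0, -0.3, 1.9], [-0.017, 0, 0]], [0, [0, -0.3, 1.9], [-0.017, 0, 0]], [0, [0, -0.3, 1.9], [-0.017, 0, 0]]]'

```text
time_s: 10.9
tcp_pos: [0.549, 0.1645, 0.0834]
eef_rot: [-178.9, 0.0, -78.7]
contact_force: [6.6, 0.5, -0.4]
gripper_width: 0.0134
gripper_force: 50.0
```

```bash
python3 go.py add 0 -.5 1.9 -.017 0 0 add 0 -.3 1.9 -.017 0 0; python3 pose.py   -99 66 1 0 -99 65 0.5 0;  python3 - <<'E'
from h import *
P=[]
for n in("top","side"):
    p,d=r.capture(n); np.savez(n+"3.npz",p=p,d=d); P.append(p)
t=cv2.resize(P[0][160:270,190:270],(400,550),interpolation=cv2.INTER_CUBIC)
s=cv2.resize(P[1][190:310,170:310],(400,343),interpolation=cv2.INTER_CUBIC); s=np.vstack([s,np.zeros((207,400,3),np.uint8)])
cv2.imwrite("pics/b3.png",np.hstack([t,s])[:,:,::-1])
E
```

```text
cmd [0.5481 0.1642 0.0853] [-178.02    0.    -78.71]
cmd [0.5485 0.1643 0.0834] [-179.      0.    -78.71]
[0.5485 0.1641 0.0834] [0.2, 0.0, -0.0] [-0.0, -0.0, -0.0002]
[0.5487 0.1641 0.0815] [0.2, -0.1, 1.9] [-0.0088, -0.0, -0.0002]
```

View pics/b3.png

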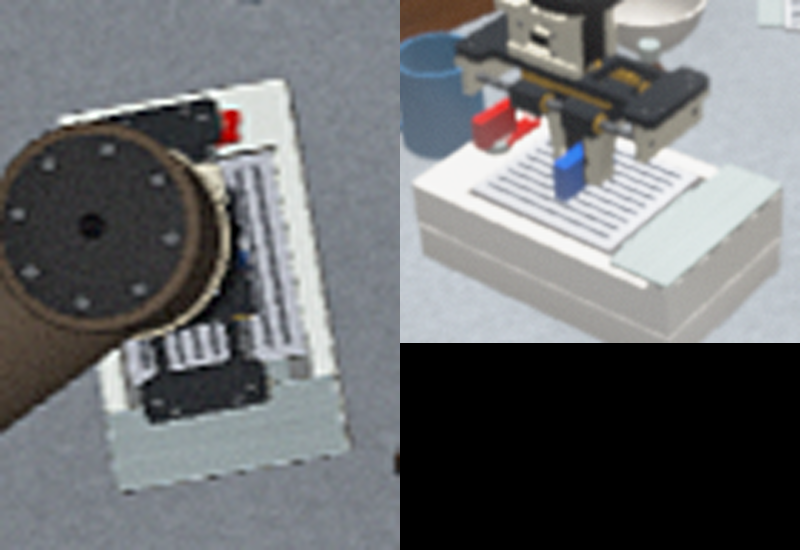

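The filter lies inside the rim: frame corners at (470,190) and (614,247) in the side half, tongue under the lip. I'll press a little further, then release.

Call:
carry_out --deltas '[[0, [0, 0, 1], [-0.005, 0, 0]], [0, [0, 0, 1.9], [-0.01, 0, 0]], [0, [0, 0, 1.9], [-0.01, 0, 0]], [0, [0, 0, 1.9], [-0.01, 0, 0]]]'

```text
time_s: 11.4
tcp_pos: [0.5492, 0.1645, 0.082]
eef_rot: [-179.4, 0.0, -78.7]
contact_force: [6.0, 1.3, 4.5]
gripper_width: 0.0137
gripper_force: 50.0
```

```bash
python3 go.py add 0 0 1.9 -.01 0 0; python3 pose.py -97 65 0.2 0 -96.5 64 -0.5 0
```

```text
cmd [0.5485 0.1643 0.0815] [-179.57    0.    -78.71]
[0.5507 0.1645 0.0809] [0.2, -2.2, 0.6] [-0.004, -0.0, -0.0002]
[0.5514 0.1647 0.0785] [0.2, -2.9, 3.0] [-0.0162, 0.0, -0.0002]
```

Call:
carry_out --deltas '[[0, [0, -1.2, 0.6], [-0.004, 0, 0]], [0, [0, -2.2, 0.6], [-0.004, 0, 0]], [0, [0, -2.2, 0.6], [-0.004, 0, 0]], [0.7, [0, -2.2, 0.6], [-0.004, 0, 0]], [0.7, [0, -2.2, 0.6], [-0.004, 0, 0]], [0.7, [0, -2.2, 0.6], [-0.004, 0, 0]], [0.7, [0, -2.2, 0.6], [-0.004, 0, 0]], [0.7, [0, -2.2, 0.6], [-0.004, 0, 0]], [0.7, [0, -2.2, 0.6], [-0.004, 0, 0]]]'

```text
time_s: 12.3
tcp_pos: [0.5498, 0.1642, 0.0802]
eef_rot: [-179.8, -0.0, -78.7]
contact_force: [-0.4, 0.2, 0.1]
gripper_width: 0.056
gripper_force: 0.0
```

Call:
carry_out --deltas '[[0.7, [0, 0, -10], [0, 0, 0]], [0.7, [0, 0, -30], [0, 0, 0]], [0.7, [0, 0, -60], [0, 0, 0]], [0.7, [0, 0, -80], [0, 0, 0]], [0.7, [0, 0, -80], [0, 0, 0]]]'

```text
time_s: 12.8
tcp_pos: [0.5517, 0.1652, 0.1646]
eef_rot: [-179.5, 0.1, -78.7]
contact_force: [0.1, 0.2, 0.9]
gripper_width: 0.0612
gripper_force: 0.0
```

```bash
python3 go.py add 0 -2.2 .6 -.004 0 0 add 0 0 -80 0 0 0
python3 - <<'E'
from h import *
P=[]
for n in("top","side"):
    p,d=r.capture(n); np.savez(n+"4.npz",p=p,d=d); P.append(p)
    H,S,V=cv2.split(cv2.cvtColor(p,cv2.COLOR_RGB2HSV)); red=((H<6)|(H>174))&(S>150)
t=cv2.resize(P[0][160:270,190:270],(400,550),interpolation=cv2.INTER_CUBIC)
s=cv2.resize(P[1][210:290,180:280],(400,320),interpolation=cv2.INTER_CUBIC); s=np.vstack([s,np.zeros((230,400,3),np.uint8)])
cv2.imwrite("pics/b4.png",np.hstack([t,s])[:,:,::-1])
E
```

```text
cmd [0.5507 0.1647 0.0809] [-179.8     0.    -78.71]
cmd [0.5504 0.1647 0.1609] [-179.8     0.    -78.71]
```

View pics/b4.png

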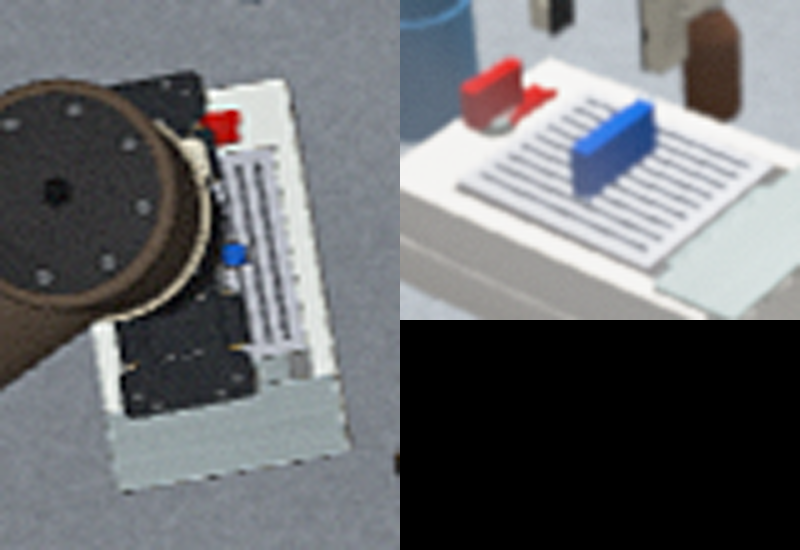

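The side half shows the filter resting in the fan with the blue bar free at (613,150), and the latch bar at (492,92) still open with its wing along the rim. Next is the latch.

```bash
python3 go.py .640 .1824 .1609 180 0 -82 .640 .1824 .0935 180 0 -82
```

```text
([0.2, -91.3, 0.3], [-0.0035, 0.0001, 0.0574])
([0.2, -91.1, 67.7], [-0.0035, 0.0001, 0.0574])
```

Call:
carry_out --deltas '[[0.7, [0, -30, 0], [-0.0035, 0, 0.02]], [0.7, [0, -65, 0], [-0.0035, 0, 0.04]], [0.7, [0, -91, 0], [-0.0035, 0, 0.057]], [0.7, [0, -91, 0], [-0.0035, 0, 0.057]], [0.7, [0, -91, 0], [-0.0035, 0, 0.057]], [0.7, [0, -91, 20], [-0.0035, 0, 0.057]], [0.7, [0, -91, 40], [-0.0035, 0, 0.057]], [0.7, [0, -91, 57], [-0.0035, 0, 0.057]], [0.7, [0, -91, 65], [-0.0035, 0, 0.057]], [0.7, [0, -91, 67.5], [-0.0035, 0, 0.057]], [0.7, [0, -91, 67.5], [-0.0035, 0, 0.057]]]'

```text
time_s: 14.0
tcp_pos: [0.6392, 0.1822, 0.0936]
eef_rot: [-180.0, 0.0, -82.0]
contact_force: [0.0, -0.2, 0.7]
gripper_width: 0.0614
gripper_force: 0.0
```

Call:
carry_out --deltas '[[0.1, [0, 0, 0], [0, 0, 0]], [0, [0, 0, 0], [0, 0, 0]], [0, [0, 0, 0], [0, 0, 0]], [0, [0, 0, 0], [0, 0, 0]], [0, [0, 0, 0], [0, 0, 0]], [0, [0, 0, 0], [0, 0, 0]], [0, [0, 0, 0], [0, 0, 0]], [0, [0, 0, 0], [0, 0, 0]]]' --squeeze 30

```text
time_s: 14.8
tcp_pos: [0.6409, 0.1825, 0.0935]
eef_rot: [-179.8, 0.0, -82.0]
contact_force: [6.2, -0.8, -2.6]
gripper_width: 0.0119
gripper_force: 29.9
```

```bash
python3 go.py add 0 -91 67.5 -.0035 0 .057; python3 -c "
from plant import r
s=r.get_state();print(s['tcp_pos'],s['contact_force'],s['moment'],s['gripper_width'])"
```

```text
cmd [0.6399 0.1825 0.0937] [ 1.800e+02  1.000e-02 -8.198e+01]
[0.64090673 0.18251817 0.09348129] [ 6.243241   -0.820522   -2.63557953] [-0.08552416 -1.76502749  0.06132998] 0.011940755903880102
```

Call:
carry_out --deltas '[[0, [0, -1, 0], [0, 0, 0.05]], [0, [0, -1, 0], [0, 0, 0.12]], [0, [0, -1, 0], [0, 0, 0.19]], [0, [0, -1, 0], [0, 0, 0.26]], [0, [0, -1, 0], [0, 0, 0.33]], [0, [0, -1, 0], [0, 0, 0.4]], [0, [0, -1, 0], [0, 0, 0.47]], [0, [0, -1, 0], [0, 0, 0.54]], [0, [0, -1, 0], [0, 0, 0.6]], [0, [0, -1, 0], [0, 0, 0.6]]]' --squeeze 45

```text
time_s: 15.8
tcp_pos: [0.6411, 0.1825, 0.0935]
eef_rot: [-180.0, 0.1, -116.4]
contact_force: [2.4, 0.1, -0.9]
gripper_width: 0.0117
gripper_force: 44.9
```

```bash
python3 go.py add 0 -1 0 0 0 .6; python3 -c "
from plant import r
s=r.get_state();print(s['tcp_pos'],s['contact_force'],s['moment'],s['gripper_width'])"
```

```text
cmd [0.6408 0.1827 0.0937] [ 180.      0.   -116.36]
[0.64106626 0.1825284  0.09352145] [ 2.4177095   0.14003793 -0.87798304] [ 0.23945049 -0.8381416  -0.03057602] 0.011656945181755793
```

Low forces, turning freely. On to the rest of the turn: 0.93 rad.

Call:
carry_out --deltas '[[0, [0, 0, 0], [0, 0, 0.07]], [0, [0, 0, 0], [0, 0, 0.14]], [0, [0, 0, 0], [0, 0, 0.21]], [0, [0, 0, 0], [0, 0, 0.28]], [0, [0, 0, 0], [0, 0, 0.35]], [0, [0, 0, 0], [0, 0, 0.42]], [0, [0, 0, 0], [0, 0, 0.49]], [0, [0, 0, 0], [0, 0, 0.56]], [0, [0, 0, 0], [0, 0, 0.63]], [0, [0, 0, 0], [0, 0, 0.7]], [0, [0, 0, 0], [0, 0, 0.7]]]'

```text
time_s: 16.9
tcp_pos: [0.6411, 0.1824, 0.0935]
eef_rot: [-180.0, 0.1, -156.4]
contact_force: [4.2, 0.4, 0.0]
gripper_width: 0.0119
gripper_force: 44.9
```

Call:
carry_out --deltas '[[0, [0, 0, 0], [0, 0, 0.06]], [0, [0, 0, 0], [0, 0, 0.12]], [0, [0, 0, 0], [0, 0, 0.18]], [0, [0, 0, 0], [0, 0, 0.22]], [0, [0, 0, 0], [0, 0, 0.22]]]'

```text
time_s: 17.4
tcp_pos: [0.6411, 0.1824, 0.0935]
eef_rot: [180.0, 0.1, -168.9]
contact_force: [4.5, -0.4, -1.2]
gripper_width: 0.0116
gripper_force: 44.9
```

```bash
python3 go.py add 0 0 0 0 0 .7 add 0 0 0 0 0 .22; python3 -c "
from plant import r
s=r.get_state();print(s['tcp_pos'],s['contact_force'],s['moment'],s['gripper_width'])"
```

```text
cmd [0.6408 0.1827 0.0937] [ 179.99    0.   -156.46]
cmd [0.6408 0.1827 0.0937] [ 179.99    0.   -169.07]
[0.64112936 0.18244053 0.09353108] [ 4.51281914 -0.4121281  -1.20830662] [-0.03578591 -1.76923192 -0.01752818] 0.011629761838360786
```

Call:
carry_out --deltas '[[0, [0, 0, 0], [0, 0, 0.03]], [0, [0, 0, 0], [0, 0, 0.06]], [0, [0, 0, 0], [0, 0, 0.06]]]'

```text
time_s: 17.7
tcp_pos: [0.6411, 0.1825, 0.0935]
eef_rot: [-180.0, 0.1, -172.4]
contact_force: [4.9, -0.2, -2.2]
gripper_width: 0.0119
gripper_force: 45.5
```

```bash
python3 go.py add 0 0 0 0 0 .06; python3 -c "
from plant import r
s=r.get_state();print(s['eef_rot'],s['contact_force'],s['moment'],s['joint_torque'][5])"
```

```text
cmd [0.6408 0.1827 0.0937] [ 179.99   -0.   -172.51]
[-1.79996486e+02  7.56638861e-02 -1.72388323e+02] [ 4.93797763 -0.17297974 -2.16653736] [-0.11639414 -1.95997466  0.71237664] -1.1195648834109306
```

Call:
carry_out --deltas '[[0, [0, 0, 0], [0, 0, -0.02]], [0.6, [0, 0, 0], [0, 0, -0.02]], [0.6, [0, 0, 0], [0, 0, -0.02]], [0.6, [0, 0, 0], [0, 0, -0.02]], [0.6, [0, 0, 0], [0, 0, -0.02]], [0.6, [0, 0, 0], [0, 0, -0.02]], [0.6, [0, 0, -15], [0, 0, -0.02]], [0.6, [0, 0, -45], [0, 0, -0.02]], [0.6, [0, 0, -90], [0, 0, -0.02]], [0.6, [0, 0, -130], [0, 0, -0.02]], [0.6, [0, 0, -130], [0, 0, -0.02]]]'

```text
time_s: 18.8
tcp_pos: [0.6435, 0.1832, 0.2319]
eef_rot: [179.8, 0.7, -171.3]
contact_force: [0.5, -0.3, -0.6]
gripper_width: 0.0526
gripper_force: 0.0
```

```bash
python3 go.py add 0 0 -130 0 0 -.02
python3 - <<'E'
from h import *
P=[]
for n in("top","side"):
    p,d=r.capture(n); P.append(p)
t=cv2.resize(P[0][130:290,120:280],(400,400),interpolation=cv2.INTER_CUBIC)
s=cv2.resize(P[1][210:290,180:280],(400,320),interpolation=cv2.INTER_CUBIC); s=np.vstack([s,np.zeros((80,400,3),np.uint8)])
cv2.imwrite("pics/b5.png",np.hstack([t,s])[:,:,::-1])
E
```

```text
cmd [0.6409 0.1827 0.2237] [ 179.99   -0.   -171.36]
```

View pics/b5.png

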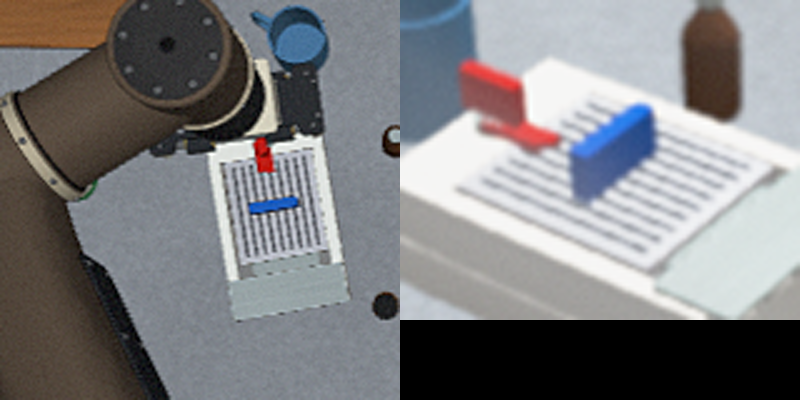

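The wing now points along the fan's -x over the filter, at (265,158) in the top half. The filter is level in the rim, the bystanders are untouched, and the gripper is clear. I'm handing it in.

```bash
python3 -c "
from plant import r
print(r.close_job())"
```

```text
the job is handed in; nothing more can be done
None
```

The filter is hooked under the lip and seated inside the rim, the red latch is turned to its stop, the gripper is clear, and the job is handed in at about 19 s; handing in returned no verdict.

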